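Wake, tare and feed: starting a weigh-and-label bench

ROBOT

A 6-joint arm with a two-finger parallel gripper is mounted at the origin on the work surface. World frame = base frame: x ahead of the robot, y to its left, z up, the work surface at z = 0. Lengths are in mm, angles in rad, forces in N, time in s.
With the tool pointing down it reaches from about 275 to 825 mm from the base axis. Payload 5.2 kg.
Tool frame: the origin (TCP) lies at the very end of the fingers, on their centre line; the grasp point (between the pads) lies 19 mm behind it; z points along the fingers, y is the line along which they close (so a half turn about z gives the same grasp; the last joint's range is limited). The gripper opens to 93 mm and grips with 3 to 60 N. Pads are 15 mm wide; open, the fingers measure 128 mm over their backs; the gripper's body (75 mm by 188 mm) begins 65 mm behind the grasp point.
Start: joints at [-1.543, 0.259, 1.535, -0, 1.348, -0.203], TCP at [125.837, -535.416, 218.653] pointing down, gripper open.
Joint ranges: [-3.14, 3.14], [-0.91, 2.08], [0.19, 2.58], [-1.22, 4.36], [0.22, 2.71], [-3.12, 3.12]. Speed limits (rad/s): [2.57, 2.57, 3.14, 3.14, 3.14, 3.14].

INTERFACE

Orientations are given as [roll, pitch, yaw] about the fixed x, y, z axes, in that order (R = Rz(yaw) Ry(pitch) Rx(roll)).
In Python, from bench import robot gives the robot as it stands. The module is installed in compiled form; this text tells all that it offers. Calls block until the motion is done:
- robot.move_ptp(position, orientation): joint-space move of the TCP to a pose.
- robot.move_linear(position, ori=None, speed=150, f_stop=None): straight line of the TCP; ori=None keeps the orientation; speed is the mean speed in mm/s. With f_stop (N) it stops when the force on the tool has changed by that much, and returns True; else False.
- robot.move_j(angles): joint-space move.
- robot.move_gripper(opening): opening from 0.0 (shut) to 1.0 (fully open); the grip force is fixed at half the most; returns when the fingers have stopped.
- robot.sleep(seconds).
- robot.inverse_kinematics(position, orientation): joint angles nearest the present ones, or None.
- robot.get_image(name): name is "scene" or "top"; returns a dict with "img" (384x512x3 uint8, blue, green, red), "fovy" (degrees; the focal length in pixels is half the picture's height over the tangent of half this angle, whatever the lens; pixels are square), "cx", "cy" (the principal point, pixels), "k1" (the pictures are not rectified: a ray, as slopes to the right and down, at radius r is drawn at 1 + k1 r^2 times it, then the intrinsics apply), "eye" and "orientation" of the camera in the world. Camera axes: x right, y down, z forward; pixel columns grow to the right and rows downward; lengths in mm; the calibration is good to about 2 mm. A picture is of the moment at which its call begins. There is no depth.
A pose or a line that the arm cannot do raises robot.MotionError and nothing moves.
- robot.hand_in(): hands the job in; it is judged then, once.
Readings, each from a call of its own:
- robot.current_t(): time.
- robot.current_qpos(): joint angles.
- robot.current_joint_vel(): joint speeds.
- robot.current_joint_efforts(): joint torques, N m.
- robot.current_tcp_pos(): TCP position.
- robot.current_eef_rot(): TCP orientation.
- robot.current_contact_force(): force on the tool from outside, world axes, zero at the start.
- robot.current_ft_torque(): the same for the moment, N m.
- robot.current_gripper_width(): opening from 0.0 (shut) to 1.0 (fully open).
- robot.current_finger_force(): force on a finger pad.
Only numpy, scipy, OpenCV 4.12 (cv2) and the standard library are available. Lean on these libraries where they do the work, as an engineer would, in place of code of your own. Each camera call takes 0.05 s, during which the arm holds its last target. There are 200 camera calls.

TASK

Start up the weigh-and-label bench: with a fingertip, lightly tap the scale's round power key to wake it, then its wide tare key to tare off the empty tray standing on the pan, then the wide feed key on the label printer to run out a first label. Press each key down until it registers and let it spring back before the next; press no other key, keep off the pan and its tray, and leave everything else where it stands.

Things in the scene. Friction and masses are not known exactly. Their poses are not given: they have to be found in the camera images.
- scale: Fixed bench scale, stainless, 300 deep (x) x 270 wide (y); origin under its centre at table level, front (-x) to the robot. Front panel sloped 15 deg, 50 mm high at the front edge, 81 at the pan, with a blank display and below it a row of four light-grey keys; from the robot, left to right (+y to -y): small square, wide bar, small square, round.
- pan: The scale's flat steel weighing pan, 196 (x) x 270 (y), behind the panel; origin at the centre of its underside, its top face 6 mm above that (94 mm above the table).
- tray: Empty black open pack tray standing on the pan, loose, 50 g, 141 (x) x 187 (y) over the rim, 24 high; origin at the centre of its underside, z up.
- printer: Fixed desktop label printer, grey, 235 deep (x) x 170 wide (y), roll cover 160 high at the back; origin under its centre at table level, front (-x) to the robot. On its dark front deck, 112 mm above the table, are two light-grey keys: a wide bar on the left (+y), a round one on the right.
- power_key (a joint): Power key of the scale: the round key, 29 diameter, at the right-hand end (-y) of the scale's row of keys. Sprung momentary key: 0 = up, 0.006 m = fully down; starts to move at 1 N, fully down at 8 N (1.15 N per mm), registers from 3 mm (4.5 N), springs back when let go.
- power_key_top (a point): Centre of the top face of that key, 8 mm proud of the surface around it when up; z = out of the key (tilted 15 deg towards the robot with the panel; the key is pressed along -z), y = along its row to the left, x = away from the front.
- tare_key (a joint): Tare key of the scale: the wide bar key, 56 (y) x 28 (x), second from the left in the row. Sprung momentary key: 0 = up, 0.006 m = fully down; starts to move at 1 N, fully down at 8 N (1.15 N per mm), registers from 3 mm (4.5 N), springs back when let go.
- tare_key_top (a point): Centre of the top face of that key, 8 mm proud of the surface around it when up; z = out of the key (tilted 15 deg towards the robot with the panel; the key is pressed along -z), y = along its row to the left, x = away from the front.
- zero_key (a joint): Zero key of the scale: square key 28 x 28 at the left-hand end (+y) of the row; not wanted. Sprung momentary key: 0 = up, 0.006 m = fully down; starts to move at 1 N, fully down at 8 N (1.15 N per mm), registers from 3 mm (4.5 N), springs back when let go.
- zero_key_top (a point): Centre of the top face of that key, 8 mm proud of the surface around it when up; z = out of the key (tilted 15 deg towards the robot with the panel; the key is pressed along -z), y = along its row to the left, x = away from the front.
- unit_key (a joint): Units key of the scale: square key 28 x 28 between the tare key and the power key; not wanted. Sprung momentary key: 0 = up, 0.006 m = fully down; starts to move at 1 N, fully down at 8 N (1.15 N per mm), registers from 3 mm (4.5 N), springs back when let go.
- unit_key_top (a point): Centre of the top face of that key, 8 mm proud of the surface around it when up; z = out of the key (tilted 15 deg towards the robot with the panel; the key is pressed along -z), y = along its row to the left, x = away from the front.
- feed_key (a joint): Feed key of the printer: the wide bar key, 56 (y) x 28 (x), on the printer's front deck; pressing it prints and feeds one label. Sprung momentary key: 0 = up, 0.006 m = fully down; starts to move at 1 N, fully down at 8 N (1.15 N per mm), registers from 3 mm (4.5 N), springs back when let go.
- feed_key_top (a point): Centre of the top face of that key, 8 mm proud of the surface around it when up; z = out of the key (straight up; the key is pressed along -z), y = along its row to the left, x = away from the front.
- pause_key (a joint): Pause key of the printer: round key, 29 diameter, on the front deck; not wanted. Sprung momentary key: 0 = up, 0.006 m = fully down; starts to move at 1 N, fully down at 8 N (1.15 N per mm), registers from 3 mm (4.5 N), springs back when let go.
- pause_key_top (a point): Centre of the top face of that key, 8 mm proud of the surface around it when up; z = out of the key (straight up; the key is pressed along -z), y = along its row to the left, x = away from the front.
- salami: Salami log standing on its flat end beside the scale, 62 diameter, 170 tall, loose; origin at the centre of its foot, z along it.
- label_roll: Roll of blank labels standing on end beside the printer, 88 diameter, 60 high, loose; origin at the centre of its underside.
- knife: Knife with red handle lying flat in front of the equipment, 280 long along its y (blade to +y), 24 wide, 20 high, loose; origin under it near the bolster.
- cheese_wheel: Cheese wheel lying flat at the left, 132 diameter, 70 high, loose; origin at the centre of its underside.
- ham: Cut ham log standing at the left, 96 diameter, 120 tall, loose; origin at the centre of its foot.
- tray_stack: Stack of empty black trays at the right, 141 (x) x 187 (y), 52 high, loose; origin at the centre of its underside.
- sanitiser: White sanitiser bottle at the right, 60 diameter, 160 tall, loose; origin at the centre of its foot.
Things that resemble listed ones, but are neither listed nor needed, are in the scene too. What is shaped like the tray but pink is not meant.

How it is judged:
By the outcome, as a careful person would: the job done as asked, in the order asked, and still so for the second after the job is handed in, with the robot touching nothing.
It also fails if it takes over 48 s, if anything falls off the work surface, if the arm or the gripper's body presses on something with over 40 N, if the wrist force passes 120 N, or if a joint passes its speed limit or range.

## Working session

There is one attempt and no reset: what is moved stays moved. The work goes in short steps, each a Python script; the robot and the scene stay as the last script left them, time stands still between calls to the robot, and variables do not carry over. Pictures are saved under pics/ and viewed, at most 10 in all, crops included, and the job is handed in when it is done.

```bash
mkdir -p pics
python3 - <<'E'
from bench import robot
import cv2,pickle
for n in("scene","top"):
    d=robot.get_image(n); pickle.dump(d,open(n+".pkl","wb")); cv2.imwrite(f"pics/{n}0.png",d["img"])
    print(n,{k:v for k,v in d.items() if k!="img"})
print(robot.current_t(),robot.current_eef_rot(),robot.current_gripper_width())
E
```

```text
scene {'fovy': 48.74818354806638, 'cx': 258.2113877388313, 'cy': 184.41625593650357, 'k1': 0.008840867118888488, 'eye': array([ 1265.90520406, -1168.61315331,  1129.86574072]), 'orientation': array([-2.21935514, -0.0206338 ,  0.61817971])}
top {'fovy': 44.0178895453597, 'cx': 256.706478014322, 'cy': 186.78057317403497, 'k1': -0.07461882194128643, 'eye': array([ 192.61427346,  -17.39967395, 1971.97945106]), 'orientation': array([-2.98313525e+00, -2.61468099e-03, -1.54861525e+00])}
0.1 [-3.13999482e+00 -3.23222939e-04  2.30808220e-01] 0.9976845617041826
```

View pics/scene0.png

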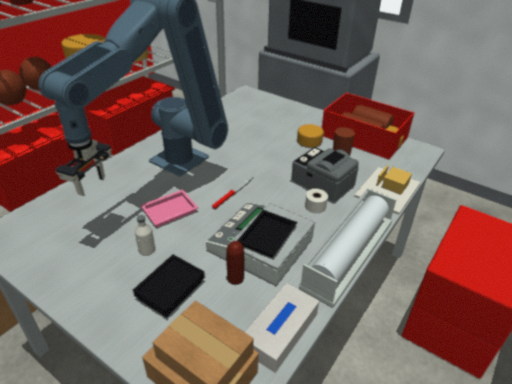

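View pics/top0.png

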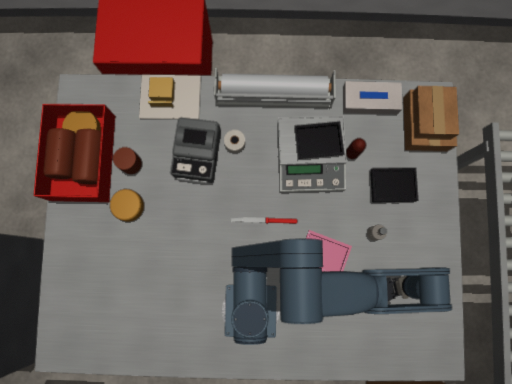

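Both views show the scale near top pixel (312,155), with its keys at row ~183, and the printer near (195,150), with its keys at row ~168. Next I'll look at the keys close up.

Run:
```python
import cv2,pickle,numpy as np
a=pickle.load(open("top.pkl","rb"))["img"]; b=pickle.load(open("scene.pkl","rb"))["img"]
f=lambda i,x,y,w,h,s:cv2.resize(i[y:y+h,x:x+w],None,fx=s,fy=s,interpolation=cv2.INTER_CUBIC)
c=np.vstack([np.hstack([f(a,275,150,75,50,5),f(a,165,140,75,50,5)]),np.hstack([f(b,200,195,75,55,5),f(b,285,140,75,55,5)])])
cv2.imwrite("pics/crop1.png",c); print(c.shape)
```

```text
(525, 750, 3)
```

View pics/crop1.png

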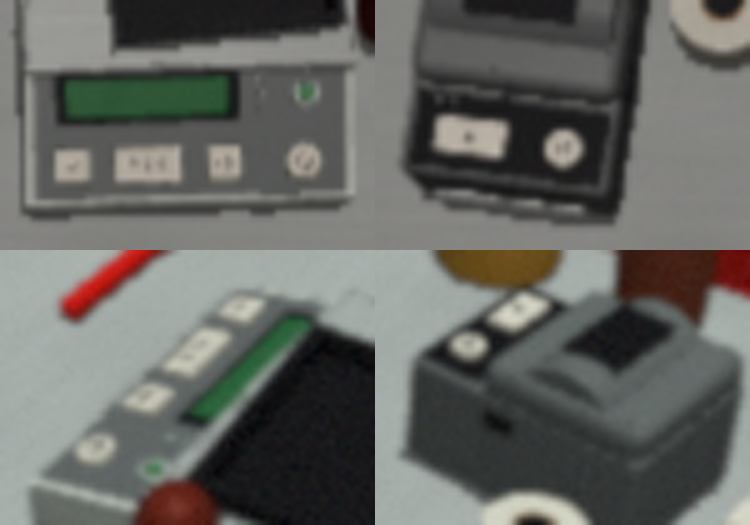

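Candidates in the top view: scale keys at about zero (289,183), tare (305,182), unit (320,182) and power (336,182). The green round thing at (336,168) is an indicator, not a key. On the printer, feed is the bar at (184,167) and pause is the round key at (202,170). The scene view shows the same order. I choose power = round key at the right end, tare = wide bar on the scale, feed = wide bar on the printer. Next I'll triangulate these.

```bash
cat > loc.py <<'E'
import cv2,pickle,numpy as np
from scipy.spatial.transform import Rotation as R
def ray(d,p):
    h,w=d["img"].shape[:2]; f=h/2/np.tan(np.radians(d["fovy"])/2)
    K=np.array([[f,0,d["cx"]],[0,f,d["cy"]],[0,0,1]])
    u=cv2.undistortPoints(np.array([[p]],float),K,np.array([d["k1"],0,0,0]))[0,0]
    v=R.from_euler("xyz",d["orientation"]).apply([u[0],u[1],1]); return d["eye"],v/np.linalg.norm(v)
def tri(r1,r2):
    (a,u),(b,v)=r1,r2
    s=np.linalg.lstsq(np.c_[u,-v],b-a,rcond=None)[0]; p,q=a+s[0]*u,b+s[1]*v
    return (p+q)/2,np.linalg.norm(p-q)
def plane(r,z): return r[0]+r[1]*(z-r[0][2])/r[1][2]
def blobs(d,roi,t,s=8):
    x,y,w,h=roi; im=d["img"][y:y+h,x:x+w].astype(int)
    g=cv2.resize(im.min(2).astype(np.uint8),None,fx=s,fy=s,interpolation=cv2.INTER_CUBIC)
    n,l,st,c=cv2.connectedComponentsWithStats((cv2.morphologyEx((g>t).astype(np.uint8),cv2.MORPH_CLOSE,np.ones((17,17)))))
    return [((c[i]+.5)/s-.5+[x,y],st[i,4]/s/s,st[i,2:4]/s) for i in range(1,n) if st[i,4]/s/s>12]
E
python3 - <<'E'
from loc import *
T=pickle.load(open("top.pkl","rb")); S=pickle.load(open("scene.pkl","rb"))
for d,n,rois in((T,"T",[(283,177,60,12),(177,160,33,17)]),(S,"S",[(212,202,44,42),(297,147,25,27)])):
    for r in rois:
        for t in(150,170):
            print(n,t,[(np.round(c,1).tolist(),round(a),np.round(w).tolist()) for c,a,w in blobs(d,r,t)])
E
```

```text
T 150 [([319.6, 181.5], 18, [5.0, 5.0]), ([304.1, 182.6], 56, [12.0, 6.0]), ([288.7, 182.6], 24, [5.0, 5.0])]
T 170 []
T 150 [([183.7, 166.7], 61, [14.0, 7.0]), ([202.2, 169.1], 18, [6.0, 6.0])]
T 170 []
S 150 [([227.5, 214.4], 704, [44.0, 35.0])]
S 170 [([248.2, 206.4], 12, [7.0, 3.0]), ([239.3, 214.6], 34, [11.0, 8.0])]
S 150 [([300.7, 150.4], 68, [12.0, 10.0]), ([313.4, 151.7], 39, [10.0, 6.0]), ([303.3, 158.5], 14, [6.0, 3.0])]
S 170 [([313.5, 151.7], 28, [9.0, 6.0])]
```

Run:
```python
import re
s=open("loc.py").read()
s=s.replace("g=cv2.resize(im.min(2).astype(np.uint8)","g=cv2.resize((np.where(im[...,2]>=im[...,0]+2,im.min(2),0)).astype(np.uint8)")
open("loc.py","w").write(s)
from loc import *
T=pickle.load(open("top.pkl","rb")); S=pickle.load(open("scene.pkl","rb"))
B={}
for d,n,rois,ts in((T,"T",[(283,176,60,14),(177,160,33,17)],(125,140)),(S,"S",[(212,202,44,46),(297,147,25,27)],(145,160))):
    for r in rois:
        for t in ts:
            bs=sorted(blobs(d,r,t),key=lambda b:b[0][0]*(1 if n=="T" else -1)); B[n,r[3],t]=bs
            print(n,t,[(np.round(c,1).tolist(),round(a),np.round(w).tolist()) for c,a,w in bs])
for kT,kS in(((14),(46)),((17),(27))):
  for a,b in((125,145),(140,160)):
    for p,q in zip(B["T",kT,a],B["S",kS,b]):
        x,g=tri(ray(T,p[0]),ray(S,q[0])); print(np.round(x,1),round(g,1))
```

```text
T 125 [([289.0, 182.6], 42, [7.0, 6.0]), ([304.4, 182.4], 87, [13.0, 8.0]), ([317.6, 189.1], 21, [27.0, 2.0]), ([319.6, 181.7], 38, [7.0, 6.0]), ([335.5, 181.5], 33, [6.0, 6.0])]
T 140 [([288.9, 182.6], 31, [6.0, 6.0]), ([304.4, 182.5], 73, [13.0, 7.0]), ([319.6, 181.7], 30, [6.0, 6.0]), ([335.2, 181.2], 20, [6.0, 5.0])]
T 125 [([183.4, 166.7], 87, [14.0, 8.0]), ([202.2, 169.1], 34, [7.0, 7.0])]
T 140 [([183.4, 166.7], 78, [14.0, 8.0]), ([202.1, 169.1], 29, [6.0, 6.0])]
S 145 [([248.0, 206.2], 30, [8.0, 5.0]), ([238.9, 214.9], 67, [14.0, 10.0]), ([229.2, 224.2], 36, [10.0, 6.0]), ([218.7, 234.4], 30, [8.0, 5.0])]
S 160 [([247.9, 206.1], 25, [8.0, 5.0]), ([238.7, 214.7], 56, [13.0, 9.0]), ([229.2, 224.0], 29, [10.0, 6.0]), ([218.6, 234.2], 23, [7.0, 4.0])]
S 145 [([313.4, 151.7], 42, [11.0, 7.0]), ([303.3, 158.5], 16, [6.0, 4.0])]
S 160 [([313.4, 151.7], 34, [10.0, 6.0])]
[ 517.7 -147.    62.8] 0.6
[ 520.2 -209.4   63.3] 0.5
[ 503.4 -260.9   43.4] 16.9
[ 515.3 -291.5   24.7] 42.9
[ 517.4 -146.6   63.1] 0.9
[ 519.7 -209.6   64.1] 0.4
[ 523.9 -271.9   64.5] 0.4
[ 527.2 -336.4   64.4] 1.8
[563.5 278.2 115.1] 0.8
[555.6 203.2 115.4] 0.1
[563.6 278.4 114.9] 0.8
```

The power, tare and feed positions are consistent across the two views, with ray gaps under 2 mm. Power first: close the gripper, approach high over the sanitiser, and press with a force stop.

```bash
cat > press.py <<'E'
from bench import robot
import numpy as np
from scipy.spatial.transform import Rotation as R
def ori(tilt,yaw): return [np.pi,-np.radians(tilt),yaw]
def press(p,o,up=12,f=5.8):
    p=np.array(p,float); n=-R.from_euler("xyz",o).apply([0,0,1])
    robot.move_linear(p+n*up,o,speed=100); robot.sleep(.3)
    hit=robot.move_linear(p-n*10,speed=12,f_stop=f)
    q=robot.current_tcp_pos(); F=robot.current_contact_force()
    robot.move_linear(p+n*25,speed=60)
    print("hit",hit,"depth rel. est",round(float((q-p)@n),1),"tcp",np.round(q,1),"F",np.round(F,1),"off",np.round(robot.current_contact_force(),1),"t",robot.current_t())
E
python3 - <<'E'
from press import *
import cv2
o=ori(15,.05)
robot.move_gripper(0.0)
robot.move_ptp([505,-336,220],o)
print(robot.current_t(),robot.current_qpos())
press([527,-336.4,66],o)
d=robot.get_image("top"); e=robot.get_image("scene")
f=lambda i,x,y,w,h:cv2.resize(i[y:y+h,x:x+w],None,fx=4,fy=4,interpolation=cv2.INTER_CUBIC)
import numpy as np
cv2.imwrite("pics/p1.png",np.hstack([f(d["img"],265,110,95,100),f(e["img"],190,170,95,100)]))
E
```

```text
3.1167 [-0.90382833  0.23651375  1.59219353  0.23069014  1.16852533  0.54244011]
hit True depth rel. est -3.6 tcp [ 527.9 -336.3   62.6] F [-1.2  1.   5.9] off [0.4 0.6 1.1] t 6.8667
```

View pics/p1.png

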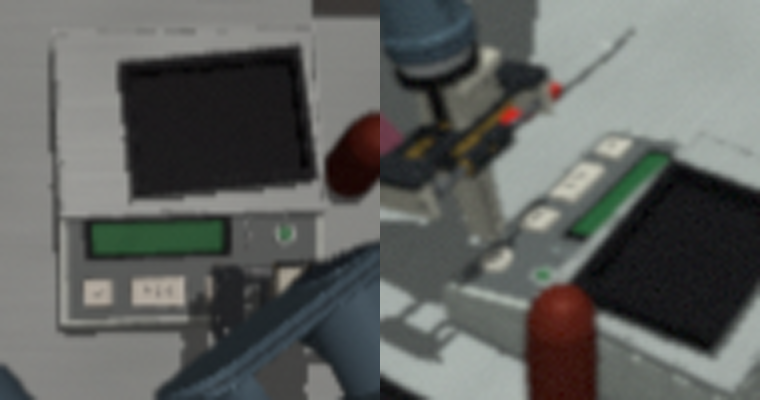

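The display is still blank and the fingers are clear, hovering over the power key. The press stopped at 5.8 N. Before I rely on that figure, I'll check the force noise.

Run:
```python
from press import *
F=[]
for i in range(25): robot.sleep(.02); F.append(robot.current_contact_force())
F=np.array(F); print(F.mean(0).round(2),F.std(0).round(2),F.min(0).round(1),F.max(0).round(1),robot.current_t())
```

```text
[ 0.17 -0.01 -0.13] [0.43 0.5  0.6 ] [-0.9 -1.3 -1.2] [1.4 1.  1.4] 7.3833
```

Noise is 0.6 N. The separate reading after the stop was about 6.0 N along the key, so power registered (it needs 4.5 N). I'll press tare a bit deeper and average the force while holding. That also gives the key-top height of the row, which cross-checks the power press.

Run:
```python
s=open("press.py").read()
s=s.replace("    q=robot.current","    H=[]\n    for i in range(15): robot.sleep(.02); H.append(robot.current_contact_force()@n)\n    print('hold N',np.mean(H).round(2))\n    q=robot.current").replace("f=5.8","f=7")
open("press.py","w").write(s)
from press import *
o=ori(15,.05)
press([520,-209.5,66],o)
print(R.from_euler("xyz",o).as_matrix().round(3).tolist(), robot.current_qpos().round(2))
```

```text
hold N 7.23
hit True depth rel. est -4.6 tcp [ 521.2 -209.4   61.6] F [-2.9  1.4  6.7] off [-0.6 -0.5 -1.2] t 11.3083
[[0.965, 0.05, 0.258], [0.048, -0.999, 0.013], [0.259, 0.0, -0.966]] [-0.71  0.27  1.91  0.25  0.79  0.65]
```

Tare held at 7.2 N, about 5.4 mm deep. By the same key-top height, power went about 4.4 mm deep, so both registered. Next is the feed key.

Run:
```python
from press import *
import cv2
o=ori(0,-.105)
p=robot.current_tcp_pos(); robot.move_linear([p[0]-10,p[1],220],speed=200)
robot.move_ptp([563.5,278.3,220],o)
press([563.5,278.3,118],o,up=14)
robot.move_linear([563.5,278.3,230],speed=150)
robot.move_ptp([350,100,330],o)
d=robot.get_image("top"); e=robot.get_image("scene")
cv2.imwrite("pics/end.png",np.hstack([cv2.resize(i["img"][y:y+210,x:x+280],None,fx=1.42,fy=1.42) for i,x,y in((d,120,70),(e,120,100))]))
print(robot.current_t())
```

```text
hold N 6.62
hit True depth rel. est -3.6 tcp [563.5 278.3 114.4] F [-1.  -0.1  6.6] off [-1.  -0.7 -0.3] t 17.5417
19.5083
```

View pics/end.png

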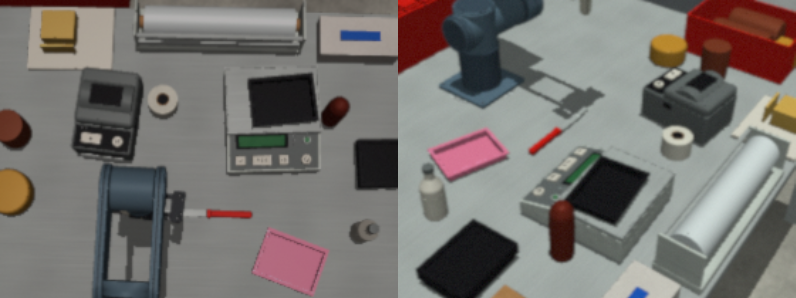

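The end picture shows the keys back up, the tray still on the pan, the salami, label roll and knife where they stood, and the arm clear. Feed held at 6.6 N, about 4.9 mm deep.

```bash
python3 -c "
from bench import robot
print(robot.hand_in())"
```

```text
the job is handed in; nothing more can be done
None
```

I pressed power, tare and feed once each, in that order, and handed the job in at about 19.5 s; measured forces of about 6.0, 7.2 and 6.6 N (4.5 N needed) say each one registered, though no display change or printed label was seen to confirm it.

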